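Fill the two empty cells of the covered gauge crate

ROBOT

A 6-joint arm with a two-finger parallel gripper is mounted at the origin on the work surface. World frame = base frame: x ahead of the robot, y to its left, z up, the work surface at z = 0. Lengths are in m, angles in rad, forces in N, time in s.
With the tool pointing down it reaches from about 0.25 to 0.775 m from the base axis. Payload 4 kg.
Tool frame: the origin (TCP) lies midway between the tips of the shut fingers; the grasp point (between the pads) lies 19 mm behind it; z points along the fingers, y is the line along which they close (so a half turn about z gives the same grasp; the last joint's range is limited). The gripper opens to 94 mm and grips with 3 to 60 N. Pads are 16 mm wide; open, the fingers measure 119 mm over their backs; the gripper's body (75 mm by 177 mm) begins 78 mm behind the grasp point.
Start: joints at [-1.325, 0.087, 1.371, -0, 1.684, -0.103], TCP at [0.188, -0.517, 0.206] pointing down, gripper open.
Joint ranges: [-3.1, 3.1], [-0.76, 2.03], [0.27, 2.55], [-1.08, 4.22], [0.17, 2.65], [-2.57, 2.57]. Speed limits (rad/s): [2.79, 2.79, 3.14, 3.14, 3.14, 3.14].

INTERFACE

Orientations are given as [roll, pitch, yaw] about the fixed x, y, z axes, in that order (R = Rz(yaw) Ry(pitch) Rx(roll)).
In Python, from bench import get_obs, snapshot, close_job gives the robot as it stands. The module is installed in compiled form; this text tells all that it offers.
- The arm moves only by the tool drive_tool, never from a script. Its argument "commands" is a list of rows, each a list of 6 numbers: the shift along the tool's x, y, z in units of 0.04 m (1.0 is 0.04 m), then the turn, a rotation vector about the tool's x, y, z in units of 0.1 rad (1.0 is 0.1 rad). In form: [[dx, dy, dz, wx, wy, wz], ...]. A call has 1 to 20 rows; each row shifts and turns the commanded pose from where the row before left it, along the tool's axes as they then stand; what a row does not reach is not made up. A row lasts 1/8 s, in which the tool goes at most 62.5 mm and 10.7 degrees, less where a joint would pass 70% of its speed; a pose out of reach is approached as far as the arm can. A call with a number of a shift or a turn outside -1 to 1 is refused whole. A call with a gripper value outside its range is refused whole. "gripper" is the closure, from 0 (fully open) to 1 (shut), set as the call begins (left out, the last holds). The fingers move at their own pace and stop on an object; the grip force is fixed at half the most. Time passes only in rows, so rows that do not move let the fingers close. It gives the time, the measured TCP pose, the force, the opening and the grip force at its end, in the units of the state.
- get_obs(): the state, without advancing time (a new reading comes with each control period).
- snapshot(name): name is "scene" or "top" or "wrist"; returns a dict with "image" (420x560x3 uint8, blue, green, red), "range_z" (420x560 float32, m along the optical axis (not along the pixel's ray), 0 where there is no reading), "fx", "fy", "cx", "cy" (pixels), "rvec" (rotation vector, rad) and "tvec" (3), from world to camera coordinates, as OpenCV has them. Camera axes: x right, y down, z forward; pixel columns grow to the right and rows downward; lengths in m; the calibration is good to about 2 mm. A picture is of the moment at which its call begins.
- close_job(): hands the job in; it is judged then, once.
The state is a dict: "time": time; "joint_positions": joint angles; "qvel": joint speeds; "joint_torque": joint torques, N m; "tool_pos": TCP position; "ee_rot": TCP orientation; "wrist_force": force on the tool from outside, world axes, zero at the start; "wrist_torque": the same for the moment, N m; "width": finger opening in m; "finger_force": force on a finger pad.
Only numpy, scipy, OpenCV 4.12 (cv2) and the standard library are available. Lean on these libraries where they do the work, as an engineer would, in place of code of your own. Each camera call takes 0.05 s, during which the arm holds its last target. There are 200 camera calls.

TASK

Two of the six cells in the wooden gauge crate are empty, but a spring plate closes each of them and looks just like the lid of a stored canister. Feel for the cells that give way, and put one of the two canisters from the bench upright into each, foot first, down to the floor so that its lid ends flush with the cover. Keep the canisters upright, let go of them, and leave the other things on the bench where they are.

Things in the scene. Friction and masses are not known exactly. Their poses are not given: they have to be found in the camera images.
- crate: covered wooden gauge crate fixed to the bench, 170 (x) x 245 (y) x 130 mm high; origin at the centre of its underside, z up. Its flat cover has two rows of three round mouths, 59 mm wide, 74 mm apart both ways, each over a cell 100 mm deep. Flush in every mouth is a 52 mm round metal top, all alike to the eye; which two cells are empty changes.
- cell0 (a point): centre of a mouth of the crate, level with the top of the cover; crate frame x = -37 mm, y = -74 mm; axes as the crate's. In a full cell the top is the lid of a stored canister standing on the cell's floor: it does not yield to a push.
- cell1 (a point): centre of a mouth of the crate, level with the top of the cover; crate frame x = -37 mm, y = 0 mm; axes as the crate's. In an empty cell the top is a spring plate: it sinks smoothly to the cell's floor under 2 to 3 N (plus about 1 N per 40 mm/s of pushing speed) and rises again by itself.
- cell2 (a point): centre of a mouth of the crate, level with the top of the cover; crate frame x = -37 mm, y = 74 mm; axes as the crate's. A canister's own weight sinks a spring plate to the floor within about 2 s and keeps it down.
- cell3 (a point): centre of a mouth of the crate, level with the top of the cover; crate frame x = 37 mm, y = -74 mm; axes as the crate's.
- cell4 (a point): centre of a mouth of the crate, level with the top of the cover; crate frame x = 37 mm, y = 0 mm; axes as the crate's.
- cell5 (a point): centre of a mouth of the crate, level with the top of the cover; crate frame x = 37 mm, y = 74 mm; axes as the crate's.
- canister_a: round plain aluminium canister standing upright on the bench beside the crate (to its right, -y side), 52 mm diameter, 100 mm high, about 0.5 kg (0.4 to 0.6), foot chamfered by 3 to 4 mm; origin at the centre of its underside, z up
- canister_a_top (a point): centre of the flat lid of canister_a, 100 mm above its origin
- canister_b: round plain aluminium canister standing upright on the bench beside the crate (to its right, -y side), 52 mm diameter, 100 mm high, about 0.5 kg (0.4 to 0.6), foot chamfered by 3 to 4 mm; origin at the centre of its underside, z up
- canister_b_top (a point): centre of the flat lid of canister_b, 100 mm above its origin
- vblock: steel V-block, 60 x 45 x 40 mm, standing between crate and canisters; origin at its underside, near the middle; a bystander, to be left alone
- tape: cardboard ring (tape core), 90 mm across, 25 mm high; origin at its underside, near the middle; a bystander, to be left alone
- caliper: black and steel caliper lying flat, 200 mm long, 18 mm high; origin at its underside, near the middle; a bystander, to be left alone
- wash_bottle: clear plastic bottle with blue cap, 64 mm across, 150 mm high, left of the crate; origin at its underside, near the middle; a bystander, to be left alone
- ring_gauge: dark steel ring, 110 mm across, 22 mm high, behind the crate; origin at its underside, near the middle; a bystander, to be left alone
- screwdriver: screwdriver with red handle lying flat, about 200 mm long, left of the crate; origin at its underside, near the middle; a bystander, to be left alone
- eyepiece: black stepped round eyepiece, 48 mm across, 60 mm high, behind the canisters; origin at its underside, near the middle; a bystander, to be left alone
Not all that is in view belongs to the job. What is shaped like the canister_b but pink is not meant. What is shaped like the canister_a but purple is not meant.

How it is judged:
At the end, for the whole second after the job is handed in: Each of the two canisters stands in a cell of the crate, its axis within 12 mm of the mouth's centre and within 0.15 rad of vertical, its lid within 5 mm of flush with the cover, at rest (under 0.02 m/s) and released (((horizontal distance between canister_a and cell0 below 0.012 m and z of canister_a_top in the frame of crate between 0.125 and 0.135 m) or (horizontal distance between canister_a and cell1 below 0.012 m and z of canister_a_top in the frame of crate between 0.125 and 0.135 m) or (horizontal distance between canister_a and cell2 below 0.012 m and z of canister_a_top in the frame of crate between 0.125 and 0.135 m) or (horizontal distance between canister_a and cell3 below 0.012 m and z of canister_a_top in the frame of crate between 0.125 and 0.135 m) or (horizontal distance between canister_a and cell4 below 0.012 m and z of canister_a_top in the frame of crate between 0.125 and 0.135 m) or (horizontal distance between canister_a and cell5 below 0.012 m and z of canister_a_top in the frame of crate between 0.125 and 0.135 m)) and angle between each of canister_a, canister_b's own z axis and vertical below 0.15 rad and linear speed of each of canister_a, canister_b below 0.02 m/s and ((horizontal distance between canister_b and cell0 below 0.012 m and z of canister_b_top in the frame of crate between 0.125 and 0.135 m) or (horizontal distance between canister_b and cell1 below 0.012 m and z of canister_b_top in the frame of crate between 0.125 and 0.135 m) or (horizontal distance between canister_b and cell2 below 0.012 m and z of canister_b_top in the frame of crate between 0.125 and 0.135 m) or (horizontal distance between canister_b and cell3 below 0.012 m and z of canister_b_top in the frame of crate between 0.125 and 0.135 m) or (horizontal distance between canister_b and cell4 below 0.012 m and z of canister_b_top in the frame of crate between 0.125 and 0.135 m) or (horizontal distance between canister_b and cell5 below 0.012 m and z of canister_b_top in the frame of crate between 0.125 and 0.135 m))); the robot touches nothing.
It fails at once if a bystander is shifted by more than 40 mm (distance of any of vblock, tape, caliper, wash_bottle, ring_gauge, screwdriver, eyepiece from where it was at the start of the episode above 0.04 m).
It fails at once if a canister is tipped over (more than 0.7 rad) (angle between any of canister_a, canister_b's own z axis and vertical above 0.7 rad).
It also fails if it takes over 72 s, if anything falls off the work surface, if the arm or the gripper's body presses on something with over 40 N, if the wrist force passes 120 N, or if a joint passes its speed limit or range.

## Working session

There is one attempt and no reset: what is moved stays moved. The work goes in short steps, Python scripts to look and compute and a tool call to move; the robot and the scene stay as the last step left them, time stands still between calls to the robot, and variables do not carry over. Pictures are saved under pics/ and viewed, at most 10 in all, crops included, and the job is handed in when it is done.

Besides the shell and the picture viewer there is one more tool, called after ">>>" as name(argument=value, ...), one argument or row to a line, values as JSON. drive_tool: Moves the arm, as the interface text tells. Its arguments: {"type":"object","properties":{"commands":{"type":"array"},"gripper":{"type":"number"}},"required":["commands"]}

```bash
mkdir -p pics
cat > h.py <<'E'
import numpy as np,cv2
from bench import get_obs,snapshot,close_job
def world(s,u,v,z=None):
    R=cv2.Rodrigues(np.array(s["rvec"],float))[0];t=np.array(s["tvec"],float).ravel()
    d=np.array([(u-s["cx"])/s["fx"],(v-s["cy"])/s["fy"],1.])
    if z is None:
        r=s["range_z"][int(round(v)),int(round(u))];return R.T@(d*r-t)
    c=-R.T@t;w=R.T@d;return c+w*(z-c[2])/w[2]
def cloud(s):
    R=cv2.Rodrigues(np.array(s["rvec"],float))[0];t=np.array(s["tvec"],float).ravel()
    v,u=np.mgrid[:420,:560];r=s["range_z"]
    P=np.stack([(u-s["cx"])/s["fx"]*r,(v-s["cy"])/s["fy"]*r,r],-1)-t
    return P@R
E
python3 - <<'E'
from h import *
import pickle
for n in("scene","top"):
    s=snapshot(n);cv2.imwrite(f"pics/{n}0.png",s["image"]);pickle.dump(s,open(n+".pkl","wb"))
    print(n,s["fx"],-cv2.Rodrigues(np.array(s["rvec"],float))[0].T@np.array(s["tvec"],float).ravel())
print(get_obs())
E
```

```text
scene 480.20471134987173 [ 1.48958895 -0.34658332  0.74333809]
top 430.89376211664126 [ 0.46133761 -0.01825183  1.21294228]
{'time': 0.1, 'joint_positions': array([-1.32512646e+00,  8.78684385e-02,  1.37203342e+00, -4.24422154e-05,
        1.68358499e+00, -1.03114023e-01]), 'qvel': array([-0.00066842, -0.00322311, -0.00393832,  0.00121986,  0.00115409,
        0.00151464]), 'joint_torque': array([ 1.80893410e-03, -3.41250730e+01, -3.03301728e+01,  7.19292602e-02,
        3.04437010e-02, -9.37657478e-05]), 'tool_pos': array([ 0.18782566, -0.51643809,  0.20446349]), 'ee_rot': array([-3.13970418e+00, -1.53014302e-04,  3.48779010e-01]), 'wrist_force': array([ 0.00426447, -0.15850196, -0.57221148]), 'wrist_torque': array([ 0.00615139, -0.00793511, -0.01047075]), 'finger_force': 0.0, 'width': 0.09405433815640792}
```

View pics/top0.png

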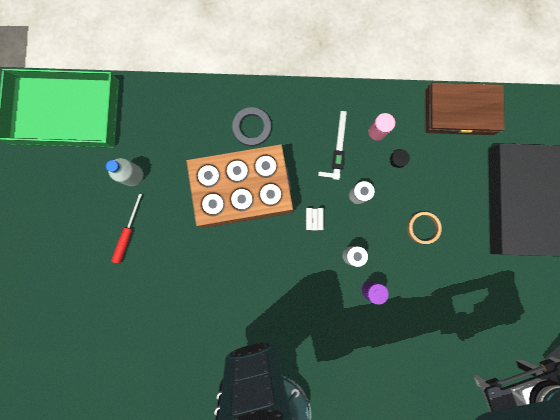

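View pics/scene0.png

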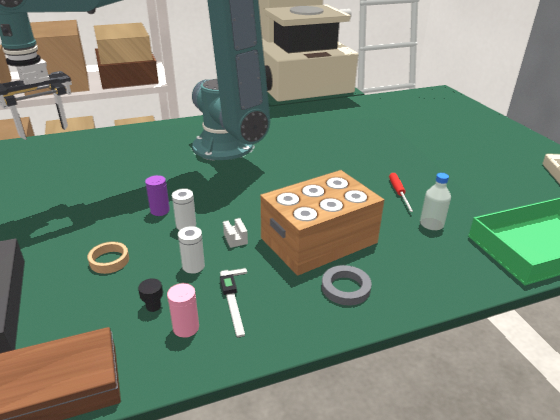

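The top view shows the lids at about (208,175), (237,170), (266,166), (213,204), (242,199) and (270,194). The canister lids are at (364,191) and (357,256), with the V-block at (315,219) between them and the crate. The purple (378,294) and pink (384,122) ones are decoys.

Run:
```python
from h import *
import pickle
s=pickle.load(open("top.pkl","rb"));P=cloud(s);s["P"]=P
# canister tops: points at z ~0.1 near guess
for u,v in((364,191),(357,256),(378,294),(384,122)):
    g=world(s,u,v,.1)
    Q=P.reshape(-1,3);m=(abs(Q[:,2]-.1)<.012)&(np.hypot(*(Q[:,:2]-g[:2]).T)<.045);q=Q[m]
    (c,r)=cv2.minEnclosingCircle(q[:,:2].astype(np.float32))
    print("can",g[:2].round(4),m.sum(),np.array(c).round(4),round(r,4),q[:,2].mean().round(4))
px=[(208,175),(237,170),(266,166),(213,204),(242,199),(270,194)]
W=np.array([world(s,*p,.13)[:2] for p in px]);print(W.round(4))
Q=P.reshape(-1,3);c0=W.mean(0)
m=(abs(Q[:,2]-.13)<.012)&(np.hypot(*(Q[:,:2]-c0).T)<.2)
rect=cv2.minAreaRect(Q[m][:,:2].astype(np.float32));print(c0,rect,Q[m][:,2].mean())
for n,u,v in(("vblock",315,219),("bottlecap",112,166),("bottle",130,175)):print(n,world(s,u,v).round(3))
im=s["image"];cv2.imwrite("pics/c1.png",cv2.resize(im[130:280,180:400],None,fx=3.6,fy=3.6,interpolation=2))
```

```text
can [ 0.6036 -0.2281] 320 [ 0.6044 -0.2288] 0.0262 0.0992
can [ 0.4351 -0.2119] 332 [ 0.4349 -0.2132] 0.026 0.0993
can [ 0.3407 -0.2665] 344 [ 0.3416 -0.2671] 0.0262 0.0993
can [ 0.7894 -0.2792] 312 [ 0.7889 -0.2825] 0.0262 0.0992
[[0.6288 0.1742]
 [0.6439 0.1013]
 [0.6564 0.0279]
 [0.5554 0.1582]
 [0.5702 0.0857]
 [0.585  0.0154]]
[0.60660025 0.09378263] ((0.6075015068054199, 0.0940881222486496), (0.17062653601169586, 0.24572479724884033), 11.326319694519043) 0.1294162884862609
vblock [ 0.532 -0.108  0.02 ]
bottlecap [0.642 0.411 0.148]
bottle [0.628 0.384 0.095]
```

View pics/c1.png

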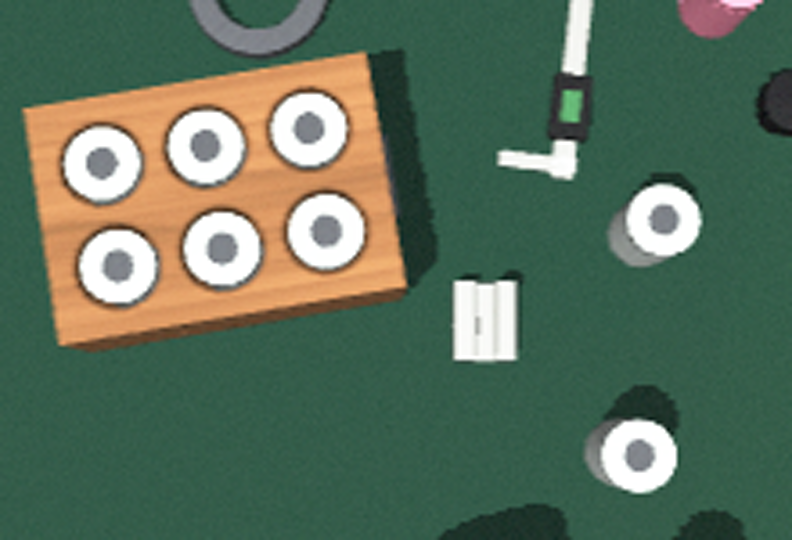

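Crate centre is about (0.6075, 0.094) with a yaw of about 0.197. The fitted size of 171×246 mm and the 0.129 height match the spec. I'll align the tool yaw with the crate, so tool x is crate x and tool y is crate -y. Then I'll go above cell0 with the fingers shut.

>>> drive_tool(
  commands=[
    [0,0,0,0,0,0.76],
    [0,0,0,0,0,0.76],
    [0.88,-0.79,0,0,0,0],
    [0.88,-0.79,0,0,0,0],
    [0.88,-0.79,0,0,0,0],
    [0.88,-0.79,0,0,0,0],
    [0.88,-0.79,0,0,0,0],
    [0.88,-0.79,0,0,0,0],
    [0.88,-0.79,0,0,0,0],
    [0.88,-0.79,0,0,0,0],
    [0.88,-0.79,0,0,0,0],
    [0.88,-0.79,0,0,0,0],
    [0.88,-0.79,0,0,0,0],
    [0.88,-0.79,0,0,0,0],
    [0.88,-0.79,0,0,0,0],
    [0.88,-0.79,0,0,0,0],
    [0,0,0.5,0,0,0],
    [0,0,0.5,0,0,0],
    [0,0,0,0,0,0],
  ],
  gripper=1,
)

```text
time: 2.48
tool_pos: [0.5832, 0.0136, 0.1626]
ee_rot: [-3.14, 0.006, 0.197]
wrist_force: [-0.1, 0.5, -0.1]
width: 0.0009
finger_force: 0.0
```

>>> drive_tool(
  commands=[
    [0.05,0,0.3,0,0,0],
    [0,0,0.3,0,0,0],
    [0,0,0.06,0,0,0],
    [0,0,0.06,0,0,0],
    [0,0,0.06,0,0,0],
    [0,0,0.06,0,0,0],
    [0,0,0.06,0,0,0],
  ],
)

```text
time: 3.35
tool_pos: [0.5869, 0.0137, 0.1297]
ee_rot: [3.141, -0.001, 0.197]
wrist_force: [-1.5, -0.0, 2.2]
width: 0.0005
finger_force: 1.0
```

>>> drive_tool(
  commands=[
    [0,0,0.06,0,0,0],
    [0,0,0.06,0,0,0],
    [0,0,0,0,0,0],
  ],
)

```text
time: 3.72
tool_pos: [0.5869, 0.0137, 0.1247]
ee_rot: [3.141, -0.0, 0.197]
wrist_force: [-0.5, 0.1, 1.7]
width: 0.0005
finger_force: 0.9
```

>>> drive_tool(
  commands=[
    [0,0,0.12,0,0,0],
    [0,0,0.12,0,0,0],
    [0,0,0,0,0,0],
  ],
)

```text
time: 4.1
tool_pos: [0.5868, 0.0137, 0.1144]
ee_rot: [3.142, -0.0, 0.197]
wrist_force: [1.4, 0.3, 1.4]
width: 0.0004
finger_force: 0.8
```

Cell0 gives way: the tip is 15 mm below the cover at about 1.5 N. Next is cell1.

>>> drive_tool(
  commands=[
    [0,0,-0.4,0,0,0],
    [0,0,-0.4,0,0,0],
    [-0.03,-0.92,0,0,0,0],
    [0,-0.92,0,0,0,0],
    [0,0,0.28,0,0,0],
    [0,0,0.07,0,0,0],
    [0,0,0.07,0,0,0],
    [0,0,0.07,0,0,0],
    [0,0,0.07,0,0,0],
    [0,0,0,0,0,0],
  ],
)

```text
time: 5.35
tool_pos: [0.5731, 0.0846, 0.1304]
ee_rot: [3.14, -0.007, 0.195]
wrist_force: [-4.5, -0.4, 15.6]
width: 0.0005
finger_force: 7.9
```

Cell1 is full: the tip stopped at the cover with 15.6 N. Next is cell2.

>>> drive_tool(
  commands=[
    [0,0,-0.3,0,0,0],
    [0,0,-0.2,0,0,0],
    [-0.03,-0.92,0,0,0,0],
    [0,-0.93,0,0,0,0],
    [0,0,0.25,0,0,0],
    [0,0,0.07,0,0,0],
    [0,0,0.07,0,0,0],
    [0,0,0.07,0,0,0],
    [0,0,0.07,0,0,0],
    [0,0,0,0,0,0],
  ],
)

```text
time: 6.6
tool_pos: [0.5579, 0.1571, 0.1305]
ee_rot: [3.141, -0.008, 0.195]
wrist_force: [-5.1, -0.5, 20.8]
width: 0.0004
finger_force: 10.2
```

Full. Next is cell5, crate x +74 mm.

>>> drive_tool(
  commands=[
    [0,0,-0.3,0,0,0],
    [0,0,-0.25,0,0,0],
    [0.92,-0.05,0,0,0,0],
    [0.92,0,0,0,0,0],
    [0,0,0.27,0,0,0],
    [0,0,0.07,0,0,0],
    [0,0,0.07,0,0,0],
    [0,0,0.07,0,0,0],
    [0,0,0.07,0,0,0],
    [0,0,0,0,0,0],
  ],
)

```text
time: 7.85
tool_pos: [0.6278, 0.1742, 0.1304]
ee_rot: [3.141, -0.007, 0.197]
wrist_force: [-3.7, -1.6, 15.8]
width: 0.0003
finger_force: 8.2
```

Full. Next is cell4.

>>> drive_tool(
  commands=[
    [0,0,-0.3,0,0,0],
    [0,0,-0.2,0,0,0],
    [0,0.92,0,0,0,0],
    [0,0.92,0,0,0,0],
    [0,0,0.22,0,0,0],
    [0,0,0.07,0,0,0],
    [0,0,0.07,0,0,0],
    [0,0,0.07,0,0,0],
    [0,0,0.07,0,0,0],
    [0,0,0,0,0,0],
  ],
)

```text
time: 9.1
tool_pos: [0.643, 0.1034, 0.1306]
ee_rot: [3.14, -0.008, 0.199]
wrist_force: [-4.6, -1.3, 18.2]
width: 0.0006
finger_force: 9.0
```

>>> drive_tool(
  commands=[
    [0,0,-0.3,0,0,0],
    [0,0,-0.2,0,0,0],
    [0.02,0.93,0,0,0,0],
    [0,0.93,0,0,0,0],
    [0,0,0.22,0,0,0],
    [0,0,0.07,0,0,0],
    [0,0,0.07,0,0,0],
    [0,0,0.07,0,0,0],
    [0,0,0.07,0,0,0],
    [0,0,0.1,0,0,0],
    [0,0,0,0,0,0],
  ],
)

```text
time: 10.48
tool_pos: [0.6571, 0.0299, 0.1191]
ee_rot: [-3.141, -0.0, 0.197]
wrist_force: [0.1, 0.9, 1.8]
width: 0.0002
finger_force: 0.8
```

Cells 0 and 3 are empty. Now to the far canister at (0.604, -0.229), gripper open.

>>> drive_tool(
  commands=[
    [0,0,-0.9,0,0,0],
    [0,0,-0.9,0,0,0],
    [-0.37,0.87,0,0,0,0],
    [-0.37,0.87,0,0,0,0],
    [-0.37,0.87,0,0,0,0],
    [-0.37,0.87,0,0,0,0],
    [-0.37,0.87,0,0,0,0],
    [-0.36,0.87,0,0,0,0],
    [-0.35,0.86,0,0,0,0],
    [0,0,0.6,0,0,0],
    [0,0,0,0,0,0],
  ],
  gripper=0,
)

```text
time: 11.85
tool_pos: [0.6027, -0.2294, 0.1644]
ee_rot: [-3.139, 0.004, 0.196]
wrist_force: [0.5, -0.2, -1.0]
width: 0.0939
finger_force: 0.0
```

>>> drive_tool(
  commands=[
    [0.04,0,0.7,0,0,0],
    [0,0,0.7,0,0,0],
    [0,0,0.6,0,0,0],
    [0,0,0.35,0,0,0],
    [0,0,0,0,0,0],
  ],
)

```text
time: 12.48
tool_pos: [0.6054, -0.2284, 0.0727]
ee_rot: [-3.141, 0.001, 0.197]
wrist_force: [-0.2, -0.5, -0.2]
width: 0.0938
finger_force: 0.0
```

>>> drive_tool(
  commands=[
    [0,0,0,0,0,0],
    [0,0,0,0,0,0],
    [0,0,0,0,0,0],
    [0,0,0,0,0,0],
    [0,0,0,0,0,0],
  ],
  gripper=1,
)

```text
time: 13.1
tool_pos: [0.6058, -0.2286, 0.0737]
ee_rot: [-3.141, -0.0, 0.197]
wrist_force: [0.1, 1.0, 0.8]
width: 0.0516
finger_force: 30.0
```

>>> drive_tool(
  commands=[
    [0,0,-0.6,0,0,0],
    [0,0,-0.8,0,0,0],
    [0,0,-0.9,0,0,0],
    [0,0,-0.9,0,0,0],
    [0,0,-0.8,0,0,0],
    [0.31,-0.75,0,0,0,0],
    [0.32,-0.76,0,0,0,0],
    [0.32,-0.76,0,0,0,0],
    [0.32,-0.76,0,0,0,0],
    [0.32,-0.76,0,0,0,0],
    [0.32,-0.76,0,0,0,0],
    [0.32,-0.76,0,0,0,0],
    [0.32,-0.74,0,0,0,0],
    [0,0,0,0,0,0],
    [0,0,0,0,0,0],
  ],
)

```text
time: 14.98
tool_pos: [0.658, 0.028, 0.232]
ee_rot: [3.141, 0.003, 0.197]
wrist_force: [0.6, 0.4, -4.8]
width: 0.0513
finger_force: 30.0
```

Run:
```python
from h import *
s=snapshot("scene");t=snapshot("top");o=get_obs();print(o["tool_pos"],o["width"])
im=np.hstack([cv2.resize(s["image"][60:300,180:440],None,fx=1.5,fy=1.5),cv2.resize(t["image"][100:260,150:330],None,fx=2.25,fy=2.25)]);cv2.imwrite("pics/hold1.png",im[:, :800]);
cell=np.array([.6583,.0288]);Q=cloud(s).reshape(-1,3)
m=(np.hypot(*(Q[:,:2]-cell).T)<.05)&(Q[:,2]>.155)&(Q[:,2]<.215);q=Q[m];print(m.sum())
from scipy.optimize import least_squares
f=least_squares(lambda p:np.hypot(*(q[:,:2]-p).T)-.026,cell,loss="soft_l1",f_scale=.002);print(f.x,f.cost)
```

```text
[0.65812077 0.02739371 0.2327381 ] 0.05145140673487738
482
[0.65699163 0.02959227] 0.00035854163604687303
```

View pics/hold1.png

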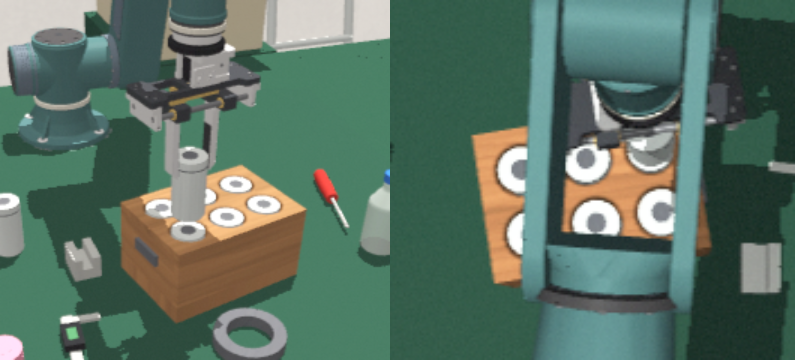

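The held canister is upright, and its fitted centre (0.657, 0.030) is within 2 mm of cell3. I'll nudge it and lower it to the mouth.

>>> drive_tool(
  commands=[
    [0.03,-0.04,0.3,0,0,0],
    [0,0,0.3,0,0,0],
    [0,0,0.12,0,0,0],
    [0,0,0.12,0,0,0],
    [0,0,0.1,0,0,0],
    [0,0,0,0,0,0],
  ],
)

```text
time: 15.82
tool_pos: [0.6593, 0.0301, 0.1958]
ee_rot: [3.141, 0.0, 0.197]
wrist_force: [-0.9, -0.3, -1.9]
width: 0.0513
finger_force: 30.0
```

The foot is 8 mm into the mouth with only the spring load. Continuing down.

>>> drive_tool(
  commands=[
    [0,0,0.15,0,0,0],
    [0,0,0.2,0,0,0],
    [0,0,0.2,0,0,0],
    [0,0,0.2,0,0,0],
    [0,0,0.2,0,0,0],
    [0,0,0.2,0,0,0],
    [0,0,0.2,0,0,0],
    [0,0,0.1,0,0,0],
    [0,0,0,0,0,0],
  ],
)

```text
time: 16.95
tool_pos: [0.6592, 0.0301, 0.137]
ee_rot: [-3.142, 0.001, 0.197]
wrist_force: [-0.1, -0.4, -1.8]
width: 0.0513
finger_force: 30.0
```

>>> drive_tool(
  commands=[
    [0,0,0,0,0,0],
    [0,0,0,0,0,0],
    [0,0,0,0,0,0],
    [0,0,0,0,0,0],
    [0,0,0,0,0,0],
    [0,0,0,0,0,0],
    [0,0,0,0,0,0],
    [0,0,0,0,0,0],
    [0,0,-0.6,0,0,0],
    [0,0,-0.9,0,0,0],
    [0,0,-0.5,0,0,0],
    [0,0,0,0,0,0],
  ],
  gripper=0,
)

```text
time: 18.45
tool_pos: [0.6604, 0.0302, 0.2205]
ee_rot: [3.14, -0.005, 0.197]
wrist_force: [-0.6, -0.3, -0.3]
width: 0.094
finger_force: 0.0
```

Run:
```python
from h import *
s=snapshot("scene");o=get_obs();print(o["tool_pos"],o["width"])
Q=cloud(s).reshape(-1,3);cell=np.array([.6583,.0288])
for n,c in(("cell3",cell),("cell4",np.array([.6438,.1014]))):
    d=np.hypot(*(Q[:,:2]-c).T);q=Q[(d<.022)&(Q[:,2]>.05)];print(n,len(q),np.percentile(q[:,2],[5,50,95]).round(4))
cv2.imwrite("pics/put1.png",cv2.resize(s["image"][140:280,230:400],None,fx=3,fy=3))
```

```text
[0.65959527 0.03018475 0.21842291] 0.09357737146907305
cell3 410 [0.1291 0.3612 0.5345]
cell4 322 [0.1293 0.2532 0.3619]
```

View pics/put1.png

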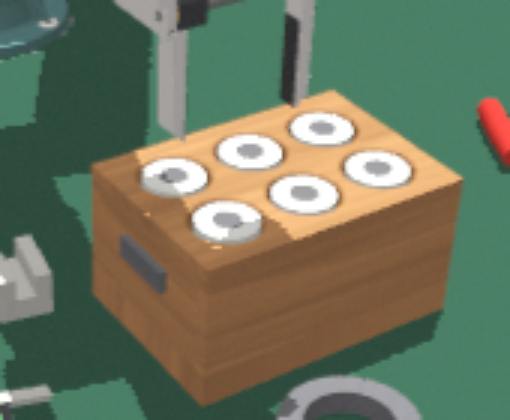

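The cell3 lid at about (227,222) in the crop is at or very near flush. I'll recheck it later. Now the second canister.

>>> drive_tool(
  commands=[
    [-0.84,0.61,0,0,0,0],
    [-0.84,0.61,0,0,0,0],
    [-0.84,0.61,0,0,0,0],
    [-0.84,0.61,0,0,0,0],
    [-0.84,0.61,0,0,0,0],
    [-0.84,0.61,0,0,0,0],
    [-0.84,0.6,0,0,0,0],
    [-0.82,0.6,0,0,0,0],
    [0,0,0.9,0,0,0],
    [0,0,0.5,0,0,0],
    [0,0,0,0,0,0],
  ],
)

```text
time: 19.88
tool_pos: [0.4324, -0.2117, 0.1583]
ee_rot: [-3.137, 0.005, 0.196]
wrist_force: [-0.4, -0.8, 0.2]
width: 0.094
finger_force: 0.0
```

>>> drive_tool(
  commands=[
    [0.03,0.03,0.7,0,0,0],
    [0,0,0.7,0,0,0],
    [0,0,0.5,0,0,0],
    [0,0,0.2,0,0,0],
    [0,0,0,0,0,0],
  ],
)

```text
time: 20.5
tool_pos: [0.436, -0.2137, 0.078]
ee_rot: [-3.142, 0.0, 0.197]
wrist_force: [-0.0, 0.2, 0.2]
width: 0.0939
finger_force: 0.0
```

>>> drive_tool(
  commands=[
    [0,0,0,0,0,0],
    [0,0,0,0,0,0],
    [0,0,0,0,0,0],
    [0,0,0,0,0,0],
    [0,0,0,0,0,0],
  ],
  gripper=1,
)

```text
time: 21.12
tool_pos: [0.4358, -0.2134, 0.078]
ee_rot: [-3.141, -0.0, 0.197]
wrist_force: [-0.2, 1.4, 0.8]
width: 0.0514
finger_force: 30.0
```

Run:
```python
from h import *
o=get_obs();print(o["tool_pos"],o["width"],o["time"])
s=snapshot("top");Q=cloud(s).reshape(-1,3);t=snapshot("scene");Q2=cloud(t).reshape(-1,3)
for c in((.6583,.0288),(.6438,.1014),(.6292,.1739),(.5857,.0142)):
  for q in(Q,Q2):
    d=np.hypot(*(q[:,:2]-c).T);a=q[(d<.022)&(q[:,2]>.02)&(q[:,2]<.17)];print(c,len(a),np.median(a[:,2]).round(4) if len(a) else 0)
```

```text
[ 0.43584932 -0.21339427  0.07799027] 0.051375121932266135 21.125
(0.6583, 0.0288) 229 0.1299
(0.6583, 0.0288) 157 0.1307
(0.6438, 0.1014) 234 0.1297
(0.6438, 0.1014) 141 0.1308
(0.6292, 0.1739) 231 0.1298
(0.6292, 0.1739) 132 0.1306
(0.5857, 0.0142) 247 0.1297
(0.5857, 0.0142) 137 0.1307
```

Cell3's canister is flush at 0.130. Lift the second one to cell0.

>>> drive_tool(
  commands=[
    [0,0,-0.6,0,0,0],
    [0,0,-0.8,0,0,0],
    [0,0,-0.9,0,0,0],
    [0,0,-0.9,0,0,0],
    [0,0,-0.8,0,0,0],
    [0.6,-0.6,0,0,0,0],
    [0.6,-0.61,0,0,0,0],
    [0.6,-0.61,0,0,0,0],
    [0.6,-0.61,0,0,0,0],
    [0.61,-0.61,0,0,0,0],
    [0.61,-0.61,0,0,0,0],
    [0.6,-0.6,0,0,0,0],
    [0.6,-0.6,0,0,0,0],
    [0,0,0,0,0,0],
    [0,0,0,0,0,0],
  ],
)

```text
time: 23.1
tool_pos: [0.5863, 0.0138, 0.236]
ee_rot: [3.142, 0.004, 0.197]
wrist_force: [0.2, 0.2, -5.3]
width: 0.0513
finger_force: 30.0
```

Run:
```python
from h import *
from scipy.optimize import least_squares
s=snapshot("scene");o=get_obs();print(o["tool_pos"],o["width"])
cell=np.array([.5857,.0142]);Q=cloud(s).reshape(-1,3)
m=(np.hypot(*(Q[:,:2]-cell).T)<.05)&(Q[:,2]>.16)&(Q[:,2]<.215);q=Q[m]
f=least_squares(lambda p:np.hypot(*(q[:,:2]-p).T)-.026,cell,loss="soft_l1",f_scale=.002);print(m.sum(),f.x)
```

```text
[0.58638358 0.01350103 0.23660221] 0.051114925230672764
442 [0.58497023 0.01542456]
```

>>> drive_tool(
  commands=[
    [0.01,-0.02,0.3,0,0,0],
    [0,0,0.3,0,0,0],
    [0,0,0.12,0,0,0],
    [0,0,0.12,0,0,0],
    [0,0,0.1,0,0,0],
    [0,0,0,0,0,0],
  ],
)

```text
time: 23.9
tool_pos: [0.5872, 0.015, 0.2002]
ee_rot: [3.141, 0.0, 0.197]
wrist_force: [-1.1, 0.3, -3.6]
width: 0.0511
finger_force: 30.0
```

>>> drive_tool(
  commands=[
    [0,0,0.15,0,0,0],
    [0,0,0.2,0,0,0],
    [0,0,0.2,0,0,0],
    [0,0,0.2,0,0,0],
    [0,0,0.2,0,0,0],
    [0,0,0.2,0,0,0],
    [0,0,0.2,0,0,0],
    [0,0,0.2,0,0,0],
    [0,0,0,0,0,0],
  ],
)

```text
time: 25.02
tool_pos: [0.587, 0.015, 0.137]
ee_rot: [-3.141, 0.001, 0.197]
wrist_force: [-0.1, -1.4, -2.6]
width: 0.0515
finger_force: 30.0
```

>>> drive_tool(
  commands=[
    [0,0,0,0,0,0],
    [0,0,0,0,0,0],
    [0,0,0,0,0,0],
    [0,0,0,0,0,0],
    [0,0,0,0,0,0],
    [0,0,0,0,0,0],
    [0,0,0,0,0,0],
    [0,0,0,0,0,0],
    [0,0,-0.6,0,0,0],
    [0,0,-0.9,0,0,0],
    [0,0,-0.5,0,0,0],
    [-0.8,0.6,0,0,0,0],
    [-0.8,0.6,0,0,0,0],
    [-0.8,0.6,0,0,0,0],
    [-0.8,0.6,0,0,0,0],
    [-0.8,0.6,0,0,0,0],
    [0,0,0,0,0,0],
    [0,0,0,0,0,0],
  ],
  gripper=0,
)

```text
time: 27.28
tool_pos: [0.4542, -0.1336, 0.2184]
ee_rot: [-3.141, -0.001, 0.197]
wrist_force: [-0.7, 0.6, 0.1]
width: 0.0941
finger_force: 0.0
```

Run:
```python
from h import *
o=get_obs();print(o["tool_pos"],o["width"],o["time"],abs(o["qvel"]).max())
s=snapshot("top");Q=cloud(s).reshape(-1,3);t=snapshot("scene");Q2=cloud(t).reshape(-1,3)
for c in((.6583,.0288),(.6438,.1014),(.5857,.0142)):
  for q in(Q,Q2):
    d=np.hypot(*(q[:,:2]-c).T);a=q[(d<.022)&(q[:,2]>.02)&(q[:,2]<.17)];print(c,len(a),np.percentile(a[:,2],[5,50,95]).round(4) if len(a) else 0)
cv2.imwrite("pics/end.png",t["image"])
```

```text
[ 0.45420285 -0.13363335  0.21843887] 0.09412243374419109 27.275 0.01995479978232814
(0.6583, 0.0288) 226 [0.1268 0.1299 0.1335]
(0.6583, 0.0288) 163 [0.1285 0.1307 0.133 ]
(0.6438, 0.1014) 235 [0.1268 0.1297 0.1331]
(0.6438, 0.1014) 146 [0.1286 0.1307 0.1327]
(0.5857, 0.0142) 238 [0.1259 0.1301 0.1333]
(0.5857, 0.0142) 143 [0.1289 0.1307 0.1324]
```

View pics/end.png

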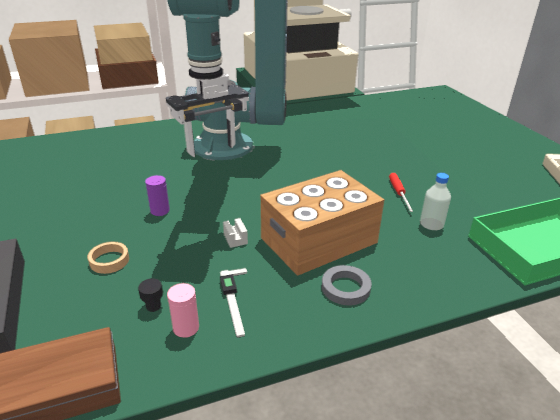

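Both canisters are gone from the bench. All six lids are flush, with the new ones at (305,213) and (288,199), and the bystanders are where they were. Handing in.

```bash
python3 -c "
from bench import close_job;print(close_job())"
```

```text
the job is handed in; nothing more can be done
None
```

Both canisters stand upright in the two empty cells (cell0 and cell3), released with lids flush at about 0.130 m; the bystanders look unmoved, and I handed the job in at about 27 s (it returned no verdict).

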